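# Check the balance with the boxed-in weight

### The job

The large check weight stands at the back of the dark steel sample station, boxed in by three containers (jar, bottle, canister): first move all three to stand on the empty side tray, then gently stand the large weight upright in the middle of the balance's pan. With the weight on the pan, put every container back upright on the very place of the station where it stood at the start. Leave the small weight and the clear beaker where they are and tip nothing over.

Things in the scene. Friction and masses are not known exactly. Their poses are not given: they have to be found in the camera images.
- station: fixed dark steel tray 200 x 300 mm; origin on the table, x towards its back plate (45 mm high, at x = 108 mm), z up. Floor 8 mm above the origin, x -90 to 110, y -150 to 150 mm, side rims 18 mm high. Pale printed discs, 68 mm wide, mark the containers' places at (x, y) = (20, 66), (20, -66), (-48, 0) mm; which container is where varies. In the back corners: small weight and a 58 mm dropper bottle.
- balance: fixed white table balance with a blue panel on its front, left or right of the station. Origin on the table straight below the pan's centre, x from the panel to the rear, z up. Flat round steel pan, 130 mm in diameter, top 82 mm above the origin, rigid. Housing x -190 to 100 mm, y -95 to 95 mm, 70 mm high.
- side_tray: fixed empty grey plastic tray, 250 mm along its x, 150 mm along its y, rim 14 mm high, walls 5 mm thick, floor 5 mm above the table, on the other side of the station from the balance. Origin at the centre of its underside, z up. The three containers fit in a row along its x at 75 mm spacing.
- jar: loose round jar: white body 54 mm in diameter, black screw lid 58 mm in diameter from 78 mm to the top at 106 mm; about 0.26 kg (varies). Origin at the centre of its underside, z up.
- bottle: loose amber round bottle: body 54 mm in diameter up to 66 mm height, sloping shoulder to a 28 mm neck at 82 mm, white cap 34 mm in diameter from 91 mm to the top at 120 mm; about 0.24 kg (varies). Origin at the centre of its underside, z up.
- canister: loose square aluminium canister: body 50 x 50 mm, 74 mm high, neck 32 mm in diameter, round steel cap 40 mm in diameter from 84 mm to the top at 113 mm; about 0.24 kg (varies). Origin at the centre of its underside, z up; x and y square to its sides. It may stand at any yaw, at the start and at the end.
- big_weight: loose steel check weight, the larger of two: cylinder 38 mm in diameter and 46 mm high with a 22 mm knob on top, 66 mm tall in all, 0.5 kg; at the start at the station's (55, 0) mm, within 2 mm. Origin at the centre of its underside, z up.
- small_weight: loose steel check weight of the same form, 22 mm in diameter, 38 mm tall in all, 0.1 kg, in a back corner of the station. To be left alone. Origin at the centre of its underside.
- beaker: loose empty clear beaker, 72 mm across the rim, 90 mm tall, on the table beyond the station. To be left alone. Origin at the centre of its underside.
Things that resemble listed ones, but are neither listed nor needed, are in the scene too. What is shaped like the jar but turquoise is not meant.

How it is judged (in metres and radians):
On the way, in this order (a step that is already met when the one before it is completed fails the run):
1. all three containers stand upright on the side tray while the large weight is still in its place (not moved more than 20 mm) (x of jar in the frame of side_tray between -0.115 and 0.115 m and y of jar in the frame of side_tray between -0.068 and 0.068 m and z of each of jar, bottle, canister in the frame of side_tray below 0.012 m and angle between each of jar, bottle, canister's own z axis and vertical below 0.12 rad and x of bottle in the frame of side_tray between -0.115 and 0.115 m and y of bottle in the frame of side_tray between -0.068 and 0.068 m and x of canister in the frame of side_tray between -0.115 and 0.115 m and y of canister in the frame of side_tray between -0.068 and 0.068 m and distance of big_weight from where it was at the start of the episode below 0.02 m), for 0.2 s.
2. the large weight stands upright on the middle of the pan (within 15 mm), the three containers still on the side tray (x of jar in the frame of side_tray between -0.115 and 0.115 m and y of jar in the frame of side_tray between -0.068 and 0.068 m and z of each of jar, bottle, canister in the frame of side_tray below 0.012 m and angle between each of jar, bottle, canister's own z axis and vertical below 0.12 rad and x of bottle in the frame of side_tray between -0.115 and 0.115 m and y of bottle in the frame of side_tray between -0.068 and 0.068 m and x of canister in the frame of side_tray between -0.115 and 0.115 m and y of canister in the frame of side_tray between -0.068 and 0.068 m and horizontal distance between big_weight and balance below 0.015 m and z of big_weight in the frame of balance between 0.077 and 0.088 m and angle between big_weight's own z axis and vertical below 0.1 rad and linear speed of big_weight below 0.03 m/s), for 0.2 s.
At the end, for the whole second after the job is handed in: the large weight stands upright at rest on the pan, within 15 mm of its centre; jar, bottle and canister each stand upright at rest within 15 mm of where they began (any yaw); small weight within 20 mm and beaker within 30 mm of where they began; all released (horizontal distance between big_weight and balance below 0.015 m and z of big_weight in the frame of balance between 0.077 and 0.088 m and angle between each of big_weight, jar, bottle, canister's own z axis and vertical below 0.1 rad and linear speed of each of big_weight, jar, bottle, canister below 0.03 m/s and distance of each of jar, bottle, canister from where it was at the start of the episode below 0.015 m and distance of small_weight from where it was at the start of the episode below 0.02 m and distance of beaker from where it was at the start of the episode below 0.03 m); the robot touches nothing.
It fails at once if a container, the large or small weight or the beaker is tipped (by more than about 40 degrees) (angle between any of jar, bottle, canister, big_weight, small_weight, beaker's own z axis and vertical above 0.7 rad).
It fails at once if the small weight is moved by more than 20 mm or the beaker by more than 30 mm (distance of small_weight from where it was at the start of the episode above 0.02 m or distance of beaker from where it was at the start of the episode above 0.03 m).
It fails at once if the large weight comes down on the pan fast, as when dropped from over about 15 mm (over 0.5 m/s within 20 mm of the pan) (horizontal distance between big_weight and balance below 0.065 m and z of big_weight in the frame of balance below 0.102 m and linear speed of big_weight above 0.5 m/s).
It also fails if it takes over 149 s, if anything falls off the work surface, if the arm or the gripper's body presses on something with over 40 N, if the wrist force passes 120 N, or if a joint passes its speed limit or range.

### The arm

A 7-joint arm with a two-finger parallel gripper is mounted at the origin on the work surface. World frame = base frame: x ahead of the robot, y to its left, z up, the work surface at z = 0. Lengths are in m, angles in degrees, forces in N, time in s.
With the tool pointing down it reaches from about 0.35 to 0.9 m from the base axis. Payload 19.9 kg.
Tool frame: the origin (TCP) lies midway between the tips of the shut fingers; the grasp point (between the pads) lies env.tcp_to_grasp behind it (env.tcp_to_grasp is the distance from the TCP to the grasp point, in m); z points along the fingers, y is the line along which they close (so a half turn about z gives the same grasp; the last joint's range is limited). The gripper opens to 85 mm and grips with 20 to 120 N. Pads are 22 mm wide; open, the fingers measure 114 mm over their backs; the gripper's body (76 mm by 85 mm) begins 54 mm behind the grasp point. The pads swing forward as they close: fully open they stand 13 mm farther back than shut.
Start: joints at [-70.101, 23.915, -0.59, 92.452, 0.269, 63.638, -3.037], TCP at [0.237, 0.578, 0.231] pointing down, gripper open.
Joint ranges: [-161.28, 161.28], [-22.2, 115.67], [-73.04, 71.86], [3.21, 147.25], [-68.34, 248.33], [10.77, 114.83], [-161.83, 161.83]. Speed limits (degrees/s): [108.29, 108.29, 136.94, 136.94, 172.46, 172.46, 172.46].

### API

Orientations are given as a 3x3 rotation matrix whose columns are the frame's x, y, z axes.
In Python, from workcell import env gives the robot as it stands.
- The arm moves only by the shell command python3 -m handwheel 'ROWS' [FORCE]. ROWS is JSON, a list that holds one entry, the list of rows, each a list of 7 numbers: the closure, from -1 (fully open) to 1 (shut), then the shift along the tool's x, y, z in m, then the turn, a rotation vector about the tool's x, y, z in rad. A call has 1 to 12 rows; each row is the pose to reach, as a shift and turn from the pose commanded when the call began, along the tool's axes at that moment; what a row does not reach only later rows make up. A row lasts 1/10 s, in which the tool goes at most 50 mm and 8.59 degrees, less where a joint would pass 70% of its speed; a pose out of reach is approached as far as the arm can. A call with a gripper value outside its range is refused whole. The fingers move at their own pace and stop on an object; FORCE is the grip in N (left out, the last holds). Time passes only in rows, so rows that repeat a pose let the fingers close. It gives the time, the measured TCP pose, the force, the opening and the grip force at its end, in the units of the state.
- env.sense(): the state, without advancing time (a new reading comes with each control period).
- env.camera(name): name is "scene" or "top"; returns a dict with "pixels" (384x512x3 uint8, red, green, blue), "fov_y" (degrees; the focal length in pixels is half the picture's height over the tangent of half this angle, whatever the lens; pixels are square), "cx", "cy" (the principal point, pixels), "T" (4x4, takes a point from camera to world coordinates). Camera axes: x right, y down, z forward; pixel columns grow to the right and rows downward; lengths in m; the calibration is good to about 2 mm. A picture is of the moment at which its call begins. There is no depth.
- env.sign_off(): hands the job in; it is judged then, once.
The state is a dict: "time_s": time; "joint_positions": joint angles; "joint_vel": joint speeds; "effort": joint torques, N m; "tool_pos": TCP position; "ee_rot": TCP orientation; "ft_force": force on the tool from outside, world axes, zero at the start; "wrist_torque": the same for the moment, N m; "grip_width": finger opening in m; "finger_force": force on a finger pad.
Only numpy, scipy, OpenCV 4.12 (cv2) and the standard library are available. Lean on these libraries where they do the work, as an engineer would, in place of code of your own. Each camera call takes 0.05 s, during which the arm holds its last target. There are 200 camera calls.

## Working session

There is one attempt and no reset: what is moved stays moved. The work goes in short steps, Python scripts to look and compute and a shell command to move; the robot and the scene stay as the last step left them, time stands still between calls to the robot, and variables do not carry over. Pictures are saved under pics/ and viewed, at most 14 in all, crops included, and the job is handed in when it is done.

```bash
mkdir -p pics; ls; python3 - <<'E'
from workcell import env
import cv2,numpy as np
for n in("scene","top"):
    c=env.camera(n);cv2.imwrite(f"pics/{n}0.png",c["pixels"][...,::-1]);print(n,c["fov_y"],c["cx"],c["cy"],np.round(c["T"],4).tolist())
s=env.sense();print(s["time_s"],s["tool_pos"],np.round(s["ee_rot"],3).tolist(),s["grip_width"],env.tcp_to_grasp)
E
```

```text
pics
scene 56.3316423482848 254.31413699245786 185.92852214694742 [[0.4014, 0.7683, -0.4986, 1.0677], [0.9158, -0.3317, 0.2263, -0.1972], [0.0084, -0.5475, -0.8368, 0.7613], [0.0, 0.0, 0.0, 1.0]]
top 43.08259481587127 252.90550002924252 195.52483050337713 [[-0.0015, -0.9976, 0.0689, 0.5711], [-0.9996, 0.0034, 0.0277, -0.0093], [-0.0279, -0.0689, -0.9972, 1.2], [0.0, 0.0, 0.0, 1.0]]
0.1 [0.23681472 0.5780707  0.2307618 ] [[-0.925, 0.379, -0.0], [0.379, 0.925, -0.001], [-0.0, -0.001, -1.0]] 0.08534048534369139 0.0187
```

View pics/scene0.png

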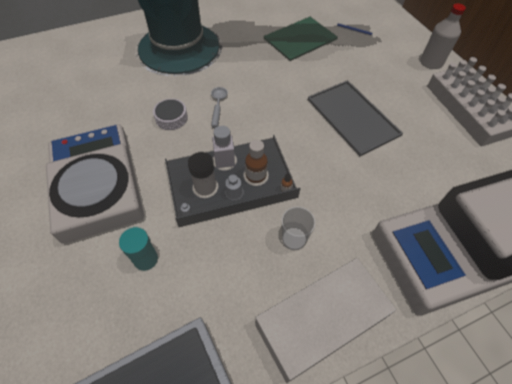

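View pics/top0.png

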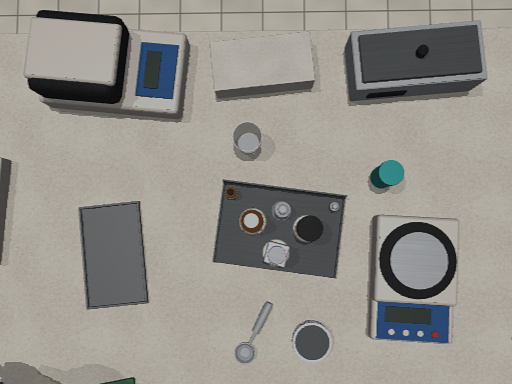

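Scene: the arm base is at the top of the picture. Look-alikes, by top-view pixel:
- **Jar:** black-lidded at (308,229), or turquoise at (389,173). I take the black-lidded one.
- **Bottle:** (252,220), or the amber dropper at (231,190), or the red-capped bottle at scene (441,40). I take (252,220).
- **Canister:** (277,254).
- **Big weight:** (283,210), or the small one at (334,206). I take (283,210).
- **Balance:** round pan at (418,260), or the square one at (115,60). I take the round pan.
- **Side tray:** grey (114,255), or the white slab at (262,65). I take the grey tray.

Next is a close crop to check these choices.

```bash
python3 - <<'E'
import cv2
a=cv2.imread("pics/top0.png");b=cv2.imread("pics/scene0.png")
cv2.imwrite("pics/ct.png",cv2.resize(a[175:285,205:355],None,fx=5,fy=5,interpolation=cv2.INTER_CUBIC))
cv2.imwrite("pics/cs.png",cv2.resize(b[118:223,160:310],None,fx=5,fy=5,interpolation=cv2.INTER_CUBIC))
E
```

```text
(no output)
```

View pics/ct.png

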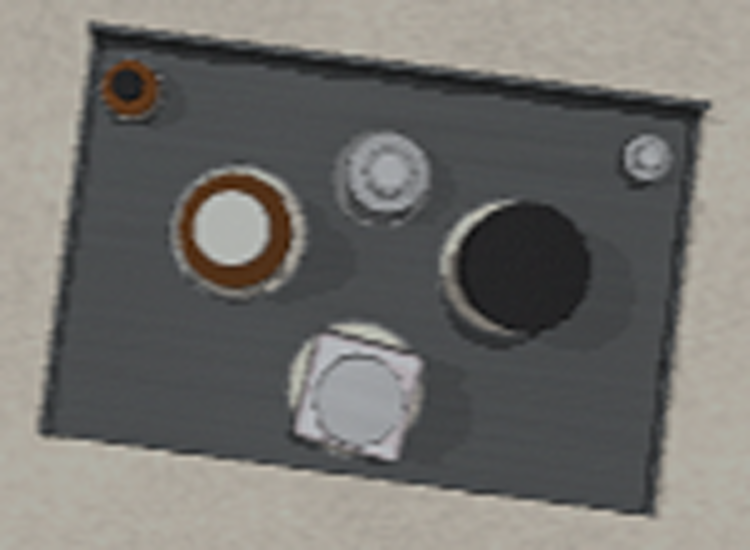

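View pics/cs.png

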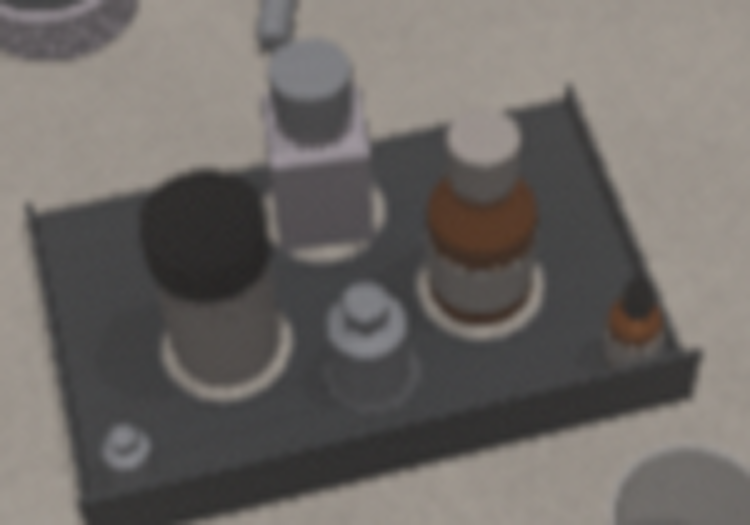

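The crops confirm the choices. The black-lidded jar, white-capped amber bottle, square canister and big knobbed weight all stand boxed in. The small weight and dropper are in the back corners.

Cap centres in crop pixels:

| Thing | Top view | Scene view |
|---|---|---|
| Bottle | (231,229) | (484,136) |
| Jar | (524,266) | (206,222) |
| Canister | (361,399) | (311,70) |
| Weight knob | (387,171) | (367,303) |

```bash
cat > h.py <<'E'
from workcell import env
import cv2,numpy as np
def cam(n):
    c=env.camera(n);h=c["pixels"].shape[0];f=h/2/np.tan(np.radians(c["fov_y"]/2))
    return c["pixels"][...,::-1].copy(),np.array([[f,0,c["cx"]],[0,f,c["cy"]],[0,0,1]]),np.array(c["T"])
def P(K,T): return K@np.linalg.inv(T)[:3]
def tri(ct,cs,pt,ps):
    X=cv2.triangulatePoints(P(*ct[1:]),P(*cs[1:]),np.float64(pt),np.float64(ps))[:,0];X=X[:3]/X[3]
    e=[]
    for c,p in((ct,pt),(cs,ps)):
        q=P(*c[1:])@np.r_[X,1];e.append(np.round(q[:2]/q[2]-p,1))
    return np.round(X,4),e
def onz(c,p,z):
    d=c[2][:3,:3]@np.linalg.inv(c[1])@[p[0],p[1],1];o=c[2][:3,3];return np.round(o+d*(z-o[2])/d[2],4)
def st():
    s=env.sense();print(round(s["time_s"],2),np.round(s["tool_pos"],4),np.round(s["ee_rot"],3).tolist(),round(s["grip_width"],4),np.round(s["ft_force"],1),np.round(s["finger_force"],1))
E
python3 - <<'E'
from h import *
ct,cs=cam("top"),cam("scene")
T=lambda u,v:((u+.5)/5-.5+205,(v+.5)/5-.5+175)
S=lambda u,v:((u+.5)/5-.5+160,(v+.5)/5-.5+118)
for n,a,b in [("bottle",(231,229),(484,136)),("jar",(524,266),(206,222)),("can",(361,399),(311,70)),("w",(387,171),(367,303)),("bdisc",(238,233),(481,285)),("backL",(92,24),(697,352)),("backR",(708,104),(83,503)),("frL",(42,433),(570,92)),("frR",(655,515),(30,210))]:
    print(n,tri(ct,cs,T(*a),S(*b)))
# pan: bright region inside black ring
out=[]
for c,(x,y),r in((ct,(419,261),45),(cs,(88,184),45)):
    g=cv2.cvtColor(c[0],cv2.COLOR_BGR2GRAY);_,b=cv2.threshold(g,70,255,cv2.THRESH_BINARY)
    n,l,stt,cen=cv2.connectedComponentsWithStats(b,connectivity=4);k=l[y,x]
    m=(l==k).astype(np.uint8);cnt=max(cv2.findContours(m,0,1)[0],key=len);e=cv2.fitEllipse(cnt);print(stt[k],e);out.append(e[0])
print("pan",tri(ct,cs,*out))
for a,b in[((80,208),(308,95)),((140,202),(348,83)),((148,302),(400,128)),((88,308),(361,152))]:print(tri(ct,cs,a,b))
E
```

```text
bottle (array([0.5901, 0.0246, 0.1281]), [array([0.3, 0.1]), array([ 0.5, -0. ])])
jar (array([ 0.5737, -0.1055,  0.1114]), [array([0.3, 0.1]), array([ 0.5, -0. ])])
can (array([ 0.5154, -0.0323,  0.1211]), [array([0.2, 0.1]), array([ 0.4, -0. ])])
w (array([ 0.6178, -0.0462,  0.0714]), [array([0.3, 0.1]), array([ 0.7, -0. ])])
bdisc (array([0.5902, 0.0248, 0.0096]), [array([0.3, 0.1]), array([ 0.6, -0. ])])
backL (array([0.6894, 0.0933, 0.0454]), [array([0.4, 0.2]), array([ 0.7, -0. ])])
backR (array([ 0.6505, -0.1989,  0.0441]), [array([0.2, 0. ]), array([ 0.4, -0. ])])
frL (array([0.4933, 0.1204, 0.0131]), [array([0.2, 0.1]), array([ 0.4, -0. ])])
frR (array([ 0.4544, -0.175 ,  0.0129]), [array([-0.1, -0. ]), array([-0.2,  0. ])])
[ 390  232   59   58 2637] ((418.8277282714844, 260.23284912109375), (56.140506744384766, 57.986328125), 119.03583526611328)
[  57  158   61   49 2229] ((87.0373764038086, 181.90806579589844), (44.62504196166992, 61.4603385925293), 66.10707092285156)
pan (array([ 0.5   , -0.3562,  0.0782]), [array([0.6, 0. ]), array([ 1.1, -0.1])])
(array([0.5997, 0.2855, 0.2559]), [array([35.7,  6.7]), array([ 63.4, -22.9])])
(array([0.6201, 0.2295, 0.2622]), [array([3.5, 2. ]), array([ 6.9, -0.3])])
(array([0.4911, 0.332 , 0.0641]), [array([-27.5, -38.4]), array([-56.2, -27.8])])
(array([ 0.3053,  0.6429, -0.5305]), [array([-5.2, -3.5]), array([-8.4, -0.2])])
```

```bash
python3 - <<'E'
from h import *
ct,cs=cam("top"),cam("scene")
X=[]
for a,b in[((80,208),(400,128)),((140,202),(361,152)),((148,302),(308,95)),((88,308),(348,83))]:
    print(tri(ct,cs,a,b));X.append(onz(ct,a,.014))
print(X,np.mean(X,0))
st()
s=env.sense();R=np.array(s["ee_rot"]);G=np.diag([-1,1,-1.]);print("turn",cv2.Rodrigues(R.T@G)[0].ravel())
for p in([.5155,-.0325,.2],):print("shift",R.T@(np.array(p)-s["tool_pos"]))
E
```

```text
(array([0.6217, 0.44  , 0.0364]), [array([0.6, 0.4]), array([1.1, 0. ])])
(array([0.6388, 0.3012, 0.0209]), [array([-0.7, -0.4]), array([-1.3, -0. ])])
(array([0.3969, 0.2762, 0.0235]), [array([-0.1, -0.1]), array([-0.2,  0. ])])
(array([0.3791, 0.4297, 0.0024]), [array([-0.3, -0.2]), array([-0.4,  0. ])])
[array([0.6237, 0.4501, 0.014 ]), array([0.6381, 0.3014, 0.014 ]), array([0.3953, 0.2783, 0.014 ]), array([0.3806, 0.4248, 0.014 ])] [0.509425 0.36365  0.014   ]
0.3 [0.2369 0.5782 0.2311] [[-0.925, 0.379, -0.0], [0.379, 0.925, -0.0], [-0.0, -0.0, -1.0]] 0.0851 [-0.1  0.2 -0.8] 0.0
turn [-4.67923178e-04 -6.96403327e-06 -3.88803680e-01]
shift [-0.48932155 -0.45953109  0.03130189]
```

```bash
python3 -m handwheel '[[[-1,-0.03,-0.03,0,0,0,-0.1],[-1,-0.07,-0.07,0,0,0,-0.2],[-1,-0.105,-0.1,0,0,0,-0.3],[-1,-0.14,-0.13,0,0,0,-0.3888],[-1,-0.175,-0.165,0,0,0,-0.3888],[-1,-0.21,-0.2,0,0,0,-0.3888],[-1,-0.245,-0.23,0,0,0,-0.3888],[-1,-0.28,-0.265,0,0,0,-0.3888],[-1,-0.315,-0.3,0,0,0,-0.3888],[-1,-0.35,-0.33,0.01,0,0,-0.3888],[-1,-0.385,-0.365,0.02,0,0,-0.3888],[-1,-0.42,-0.395,0.03,0,0,-0.3888]]]' 40; python3 -c "from h import *;st()"
```

```text
time_s: 1.5
tool_pos: [0.4763, 0.0515, 0.2013]
ee_rot: [[-1.0, 0.0, 0.001], [0.0, 1.0, 0.0], [-0.001, 0.0, -1.0]]
ft_force: [0.6, 0.1, -0.2]
grip_width: 0.0856
finger_force: 0.0
1.5 [0.4763 0.0515 0.2013] [[-1.0, 0.0, 0.001], [0.0, 1.0, 0.0], [-0.001, 0.0, -1.0]] 0.0856 [ 0.6  0.1 -0.2] 0.0
```

```bash
python3 -m handwheel '[[[-1,-0.02,-0.045,0,0,0,0],[-1,-0.04,-0.08,0,0,0,0],[-1,-0.04,-0.085,0.01,0,0,0],[-1,-0.04,-0.086,0.04,0,0,0],[-1,-0.04,-0.086,0.07,0,0,0],[-1,-0.04,-0.086,0.1,0,0,0],[-1,-0.04,-0.086,0.113,0,0,0],[-1,-0.04,-0.086,0.113,0,0,0]]]'; python3 - <<'E'
from h import *
a=cam("top")[0][150:310,180:360];b=cam("scene")[0][80:240,140:320]
cv2.imwrite("pics/g1.png",cv2.resize(np.hstack([a,b]),None,fx=2.2,fy=2.2))
E
```

```text
time_s: 2.3
tool_pos: [0.515, -0.0322, 0.0871]
ee_rot: [[-1.0, -0.0, -0.003], [-0.0, 1.0, -0.0], [0.003, -0.0, -1.0]]
ft_force: [-0.5, 0.5, 0.0]
grip_width: 0.0854
finger_force: 0.0
```

View pics/g1.png

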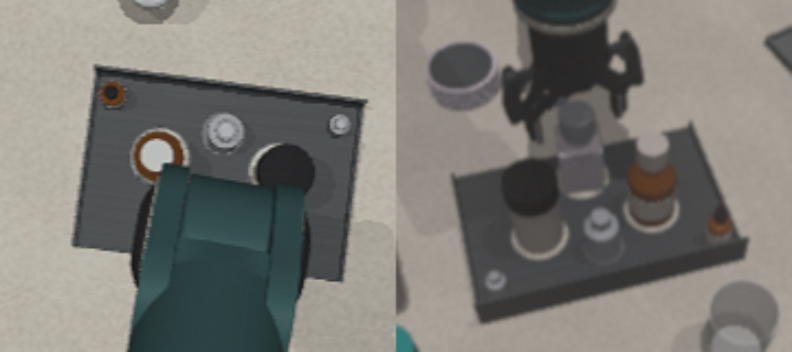

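The open fingers straddle the canister cap, near (575,115) in the right half, and nothing else is in contact. I'll close and lift.

```bash
python3 -m handwheel '[[[1,0,0,0,0,0,0],[1,0,0,0,0,0,0],[1,0,0,0,0,0,0],[1,0,0,0,0,0,0],[1,0,0,0,0,0,0],[1,0,0,0,0,0,0]]]' 40; python3 -m handwheel '[[[1,0,0,0,0,0,0],[1,0,0,-0.01,0,0,0],[1,0,0,-0.03,0,0,0],[1,0,0,-0.06,0,0,0],[1,0,0,-0.09,0,0,0],[1,0,0,-0.12,0,0,0],[1,0,0,-0.14,0,0,0],[1,0,0,-0.15,0,0,0]]]'
```

```text
time_s: 3.0
tool_pos: [0.5163, -0.0324, 0.0891]
ee_rot: [[-1.0, 0.0, 0.001], [0.0, 1.0, 0.0], [-0.001, 0.0, -1.0]]
ft_force: [-2.7, 0.5, 10.2]
grip_width: 0.0389
finger_force: 39.7
time_s: 3.8
tool_pos: [0.5162, -0.0325, 0.2406]
ee_rot: [[-1.0, 0.0, 0.003], [0.0, 1.0, 0.0], [-0.003, 0.0, -1.0]]
ft_force: [0.0, 0.6, -2.6]
grip_width: 0.0388
finger_force: 41.0
```

```bash
python3 -m handwheel '[[[1,0.005,0.02,0,0,0,0],[1,0.01,0.05,0,0,0,0],[1,0.02,0.09,0,0,0,0],[1,0.03,0.13,0,0,0,0],[1,0.04,0.17,0,0,0,0],[1,0.05,0.21,0,0,0,0],[1,0.06,0.25,0,0,0,0],[1,0.065,0.29,0,0,0,0],[1,0.07,0.33,0,0,0,0],[1,0.075,0.36,0,0,0,0],[1,0.08,0.38,0,0,0,0],[1,0.08,0.388,0,0,0,0]]]' ; python3 -m handwheel '[[[1,0,0,0,0,0,0],[1,0,0,0.02,0,0,0],[1,0,0,0.05,0,0,0],[1,0,0,0.08,0,0,0],[1,0,0,0.11,0,0,0],[1,0,0,0.135,0,0,0],[1,0,0,0.147,0,0,0],[1,0,0,0.152,0,0,0],[1,0,0,0.152,0,0,0],[1,0,0,0.152,0,0,0]]]'
```

```text
time_s: 5.0
tool_pos: [0.4346, 0.3574, 0.2377]
ee_rot: [[-1.0, -0.003, -0.001], [-0.003, 1.0, -0.001], [0.001, -0.001, -1.0]]
ft_force: [-0.1, -0.9, -2.5]
grip_width: 0.0385
finger_force: 40.9
time_s: 6.0
tool_pos: [0.4365, 0.3555, 0.0873]
ee_rot: [[-1.0, 0.001, 0.001], [0.001, 1.0, 0.001], [-0.001, 0.001, -1.0]]
ft_force: [0.1, 0.2, -1.1]
grip_width: 0.0391
finger_force: 41.3
```

```bash
python3 -m handwheel '[[[-1,0,0,0,0,0,0],[-1,0,0,0,0,0,0],[-1,0,0,0,0,0,0],[-1,0,0,0,0,0,0],[-1,0,0,-0.03,0,0,0],[-1,0,0,-0.07,0,0,0],[-1,0,0,-0.11,0,0,0],[-1,0,0,-0.15,0,0,0]]]' ; python3 -m handwheel '[[[-1,-0.02,-0.04,0,0,0,0],[-1,-0.04,-0.08,0,0,0,0],[-1,-0.06,-0.12,0,0,0,0],[-1,-0.08,-0.16,0,0,0,0],[-1,-0.1,-0.2,0,0,0,0],[-1,-0.12,-0.24,0,0,0,0],[-1,-0.14,-0.28,0,0,0,0],[-1,-0.15,-0.31,0,0,0,0],[-1,-0.155,-0.331,0,0,0,0],[-1,-0.155,-0.331,0,0,0,0]]]'; python3 - <<'E'
from h import *
a=cam("top")[0][170:330,60:240];b=cam("scene")[0][50:210,250:430]
cv2.imwrite("pics/g2.png",cv2.resize(np.hstack([a,b]),None,fx=2.2,fy=2.2))
st()
E
```

```text
time_s: 6.8
tool_pos: [0.4357, 0.3554, 0.238]
ee_rot: [[-1.0, -0.0, 0.0], [-0.0, 1.0, -0.0], [-0.0, -0.0, -1.0]]
ft_force: [0.8, 0.3, -0.3]
grip_width: 0.0853
finger_force: 0.0
time_s: 7.8
tool_pos: [0.5912, 0.021, 0.2363]
ee_rot: [[-1.0, 0.005, 0.0], [0.005, 1.0, -0.001], [-0.0, -0.001, -1.0]]
ft_force: [-0.8, -0.4, -0.3]
grip_width: 0.0853
finger_force: 0.0
7.9 [0.5907 0.0246 0.2362] [[-1.0, 0.001, -0.0], [0.001, 1.0, 0.0], [0.0, 0.0, -1.0]] 0.0854 [-0.6  1.   0.8] 0.0
```

View pics/g2.png

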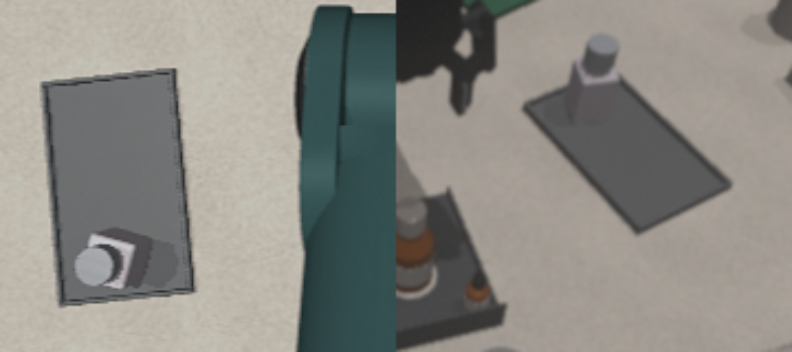

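The canister stands upright at the near end of the tray: (115,260) in the left half, (592,85) in the right. Next is the bottle.

```bash
python3 -m handwheel '[[[-1,0,0,0.04,0,0,0],[-1,0,0,0.08,0,0,0],[-1,0,0,0.11,0,0,0],[-1,0,0,0.135,0,0,0],[-1,0,0,0.144,0,0,0],[-1,0,0,0.144,0,0,0],[1,0,0,0.144,0,0,0],[1,0,0,0.144,0,0,0],[1,0,0,0.144,0,0,0],[1,0,0,0.144,0,0,0],[1,0,0,0.144,0,0,0],[1,0,0,0.144,0,0,0]]]'; python3 -m handwheel '[[[1,0,0,0,0,0,0],[1,0,0,-0.01,0,0,0],[1,0,0,-0.03,0,0,0],[1,0,0,-0.06,0,0,0],[1,0,0,-0.09,0,0,0],[1,0,0,-0.12,0,0,0],[1,0,0,-0.14,0,0,0],[1,0,0,-0.15,0,0,0]]]'
```

```text
time_s: 9.1
tool_pos: [0.5914, 0.0245, 0.0933]
ee_rot: [[-1.0, 0.0, 0.001], [0.0, 1.0, 0.0], [-0.001, 0.0, -1.0]]
ft_force: [-0.7, -0.8, 7.2]
grip_width: 0.033
finger_force: 39.4
time_s: 9.9
tool_pos: [0.5912, 0.0246, 0.2447]
ee_rot: [[-1.0, 0.0, 0.002], [0.0, 1.0, 0.0], [-0.002, 0.0, -1.0]]
ft_force: [-0.4, -0.0, -4.0]
grip_width: 0.0328
finger_force: 40.3
```

```bash
python3 -m handwheel '[[[1,0,0.02,0,0,0,0],[1,0,0.05,0,0,0,0],[1,0.007,0.09,0,0,0,0],[1,0.007,0.13,0,0,0,0],[1,0.007,0.17,0,0,0,0],[1,0.007,0.21,0,0,0,0],[1,0.007,0.25,0,0,0,0],[1,0.007,0.29,0,0,0,0],[1,0.007,0.32,0,0,0,0],[1,0.007,0.34,0,0,0,0],[1,0.007,0.346,0,0,0,0],[1,0.007,0.346,0,0,0,0]]]' ; python3 -m handwheel '[[[1,0,0,0,0,0,0],[1,0,0,0.02,0,0,0],[1,0,0,0.05,0,0,0],[1,0,0,0.08,0,0,0],[1,0,0,0.11,0,0,0],[1,0,0,0.135,0,0,0],[1,0,0,0.147,0,0,0],[1,0,0,0.152,0,0,0],[1,0,0,0.152,0,0,0],[1,0,0,0.152,0,0,0]]]'; python3 -m handwheel '[[[-1,0,0,0,0,0,0],[-1,0,0,0,0,0,0],[-1,0,0,0,0,0,0],[-1,0,0,0,0,0,0],[-1,0,0,-0.03,0,0,0],[-1,0,0,-0.07,0,0,0],[-1,0,0,-0.11,0,0,0],[-1,0,0,-0.15,0,0,0]]]' ; python3 -m handwheel '[[[-1,0,-0.04,0,0,0,0],[-1,0,-0.08,0,0,0,0],[-1,0,-0.12,0,0,0,0],[-1,0,-0.16,0,0,0,0],[-1,0,-0.2,0,0,0,0],[-1,0,-0.24,0,0,0,0],[-1,0,-0.28,0,0,0,0],[-1,0.01,-0.32,0,0,0,0],[-1,0.01,-0.36,0,0,0,0],[-1,0.01,-0.4,0,0,0,0],[-1,0.01,-0.44,0,0,0,0],[-1,0.01,-0.4765,0,0,0,0]]]'; python3 -c "
from h import *
cam('top');st()"
```

```text
time_s: 11.1
tool_pos: [0.5834, 0.3709, 0.2415]
ee_rot: [[-1.0, -0.001, -0.001], [-0.001, 1.0, -0.001], [0.001, -0.001, -1.0]]
ft_force: [-0.4, 0.1, -3.4]
grip_width: 0.0328
finger_force: 40.4
time_s: 12.1
tool_pos: [0.5845, 0.3705, 0.0915]
ee_rot: [[-1.0, 0.0, 0.001], [0.0, 1.0, 0.001], [-0.001, 0.001, -1.0]]
ft_force: [0.5, -0.5, -3.4]
grip_width: 0.0329
finger_force: 40.6
time_s: 12.9
tool_pos: [0.5837, 0.3705, 0.242]
ee_rot: [[-1.0, 0.0, 0.0], [0.0, 1.0, -0.0], [-0.0, -0.0, -1.0]]
ft_force: [0.6, 0.3, 0.4]
grip_width: 0.0854
finger_force: 0.0
time_s: 14.1
tool_pos: [0.5736, -0.1079, 0.2406]
ee_rot: [[-1.0, 0.0, 0.001], [0.0, 1.0, -0.0], [-0.001, -0.0, -1.0]]
ft_force: [0.8, -0.3, -0.7]
grip_width: 0.0854
finger_force: 0.0
14.15 [ 0.5729 -0.1143  0.2408] [[-1.0, 0.007, 0.001], [0.006, 1.0, -0.003], [-0.001, -0.003, -1.0]] 0.0853 [-2.9 -8.2 -1.2] 0.0
```

```bash
python3 -m handwheel '[[[-1,0,0,0.02,0,0,0],[-1,0,0,0.06,0,0,0],[-1,0,0,0.1,0,0,0],[-1,0,0,0.13,0,0,0],[-1,0,0,0.155,0,0,0],[-1,0,0,0.163,0,0,0],[1,0,0,0.163,0,0,0],[1,0,0,0.163,0,0,0],[1,0,0,0.163,0,0,0],[1,0,0,0.163,0,0,0],[1,0,0,0.163,0,0,0],[1,0,0,0.163,0,0,0]]]'; python3 -m handwheel '[[[1,0,0,0,0,0,0],[1,0,0,-0.01,0,0,0],[1,0,0,-0.03,0,0,0],[1,0,0,-0.06,0,0,0],[1,0,0,-0.09,0,0,0],[1,0,0,-0.12,0,0,0],[1,0,0,-0.145,0,0,0],[1,0,0,-0.16,0,0,0]]]'; python3 - <<'E'
from h import *
a=cam("top")[0][170:330,60:240];b=cam("scene")[0][50:210,250:430]
cv2.imwrite("pics/g3.png",cv2.resize(np.hstack([a,b]),None,fx=2.2,fy=2.2))
st()
E
```

```text
time_s: 15.35
tool_pos: [0.5748, -0.1061, 0.0789]
ee_rot: [[-1.0, 0.0, 0.003], [0.0, 1.0, -0.0], [-0.003, -0.0, -1.0]]
ft_force: [0.3, -0.0, 8.7]
grip_width: 0.0568
finger_force: 43.8
time_s: 16.15
tool_pos: [0.5741, -0.106, 0.2404]
ee_rot: [[-1.0, 0.0, 0.003], [0.0, 1.0, -0.0], [-0.003, -0.0, -1.0]]
ft_force: [-0.1, 0.8, -2.8]
grip_width: 0.0568
finger_force: 43.8
16.25 [ 0.5746 -0.1061  0.2401] [[-1.0, 0.0, 0.004], [0.0, 1.0, -0.0], [-0.004, -0.0, -1.0]] 0.0569 [ 0.  -0.3 -2.6] 43.8
```

View pics/g3.png

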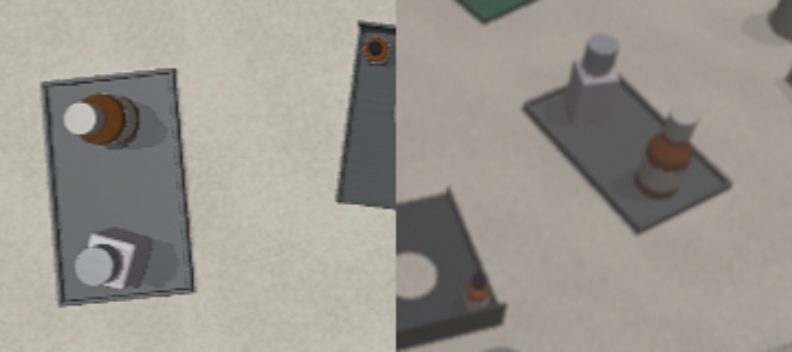

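Bottle and canister both stand upright on the tray, with the middle place free. The jar is held, and I'll move it there.

```bash
python3 -m handwheel '[[[1,0,0.02,0,0,0,0],[1,0.01,0.06,0,0,0,0],[1,0.02,0.105,0,0,0,0],[1,0.02,0.15,0,0,0,0],[1,0.03,0.195,0,0,0,0],[1,0.04,0.24,0,0,0,0],[1,0.05,0.285,0,0,0,0],[1,0.06,0.33,0,0,0,0],[1,0.0645,0.375,0,0,0,0],[1,0.0645,0.415,0,0,0,0],[1,0.0645,0.45,0,0,0,0],[1,0.0645,0.4695,0,0,0,0]]]' ; python3 -m handwheel '[[[1,0,0,0,0,0,0],[1,0,0,0.02,0,0,0],[1,0,0,0.05,0,0,0],[1,0,0,0.08,0,0,0],[1,0,0,0.11,0,0,0],[1,0,0,0.14,0,0,0],[1,0,0,0.157,0,0,0],[1,0,0,0.162,0,0,0],[1,0,0,0.162,0,0,0],[1,0,0,0.162,0,0,0]]]'; python3 -m handwheel '[[[-1,0,0,0,0,0,0],[-1,0,0,0,0,0,0],[-1,0,0,0,0,0,0],[-1,0,0,0,0,0,0],[-1,0,0,-0.03,0,0,0],[-1,0,0,-0.07,0,0,0],[-1,0,0,-0.11,0,0,0],[-1,0,0,-0.15,0,0,0],[-1,0,0,-0.16,0,0,0]]]'
```

```text
time_s: 17.45
tool_pos: [0.508, 0.3665, 0.2362]
ee_rot: [[-1.0, -0.003, -0.001], [-0.003, 1.0, -0.0], [0.001, -0.0, -1.0]]
ft_force: [-0.2, 0.4, -3.3]
grip_width: 0.0567
finger_force: 43.8
time_s: 18.45
tool_pos: [0.5097, 0.3624, 0.0754]
ee_rot: [[-1.0, 0.001, 0.0], [0.001, 1.0, -0.001], [-0.0, -0.001, -1.0]]
ft_force: [-0.8, -0.9, -1.9]
grip_width: 0.057
finger_force: 44.9
time_s: 19.35
tool_pos: [0.5106, 0.3645, 0.24]
ee_rot: [[-1.0, 0.0, 0.005], [0.0, 1.0, 0.004], [-0.005, 0.004, -1.0]]
ft_force: [-0.1, 1.0, 0.4]
grip_width: 0.0857
finger_force: 0.0
```

```bash
python3 -m handwheel '[[[-1,-0.01,-0.03,0,0,0,0],[-1,-0.02,-0.07,0,0,0,0],[-1,-0.03,-0.11,0,0,0,0],[-1,-0.04,-0.15,0,0,0,0],[-1,-0.06,-0.19,0,0,0,0],[-1,-0.07,-0.23,0,0,0,0],[-1,-0.08,-0.27,0,0,0,0],[-1,-0.09,-0.31,0,0,0,0],[-1,-0.1,-0.35,0,0,0,0],[-1,-0.108,-0.385,0,0,0,0],[-1,-0.108,-0.405,0,0,0,0],[-1,-0.108,-0.4095,0,0,0,0]]]';python3 -m handwheel '[[[-1,0,0,0.02,0,0,0],[-1,0,0,0.05,0,0,0],[-1,0,0,0.08,0,0,0],[-1,0,0,0.1,0,0,0],[-1,0,0,0.12,0,0,0],[-1,0,0,0.13,0,0,0]]]'; python3 - <<'E'
from h import *
st()
a=cam("top")[0][150:320,60:330];b=cam("scene")[0][60:230,150:420]
cv2.imwrite("pics/g4.png",cv2.resize(np.vstack([a,b]),None,fx=1.76,fy=1.76))
E
```

```text
time_s: 20.55
tool_pos: [0.6171, -0.049, 0.2349]
ee_rot: [[-1.0, 0.004, -0.001], [0.004, 1.0, -0.001], [0.001, -0.001, -1.0]]
ft_force: [-0.8, -0.2, 0.4]
grip_width: 0.0857
finger_force: 0.0
time_s: 21.15
tool_pos: [0.6165, -0.0447, 0.1034]
ee_rot: [[-1.0, -0.001, -0.002], [-0.001, 1.0, 0.0], [0.002, 0.0, -1.0]]
ft_force: [0.5, 0.3, 0.7]
grip_width: 0.0857
finger_force: 0.0
21.15 [ 0.6165 -0.0447  0.1034] [[-1.0, -0.001, -0.002], [-0.001, 1.0, 0.0], [0.002, 0.0, -1.0]] 0.0857 [0.5 0.3 0.7] 0.0
```

View pics/g4.png

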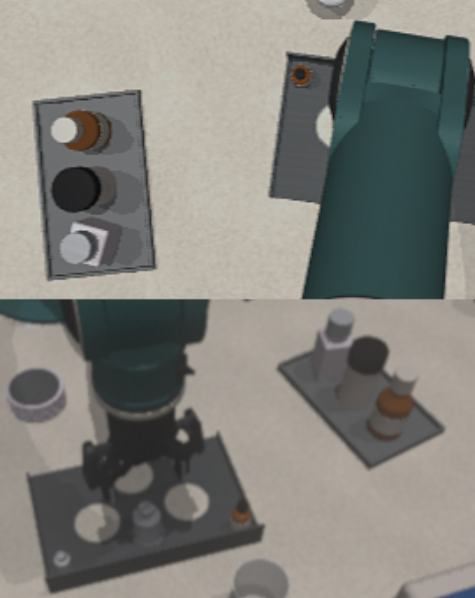

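All three containers stand upright in a row on the tray. The fingers straddle the big weight, at (147,520) in the lower half. I'll go down to it.

```bash
python3 -m handwheel '[[[-1,0,0,0.03,0,0,0],[-1,0,0,0.06,0,0,0],[-1,0,0,0.07,0,0,0],[-1,0,0,0.07,0,0,0],[-1,0,0,0.07,0,0,0]]]'
```

```text
time_s: 21.75
tool_pos: [0.6182, -0.0459, 0.0368]
ee_rot: [[-1.0, -0.0, 0.002], [-0.0, 1.0, -0.0], [-0.002, -0.0, -1.0]]
ft_force: [0.4, 0.3, -0.1]
grip_width: 0.0853
finger_force: 0.0
```

```bash
python3 -m handwheel '[[[-1,0,0,0.01,0,0,0],[-1,0,0,0.02,0,0,0],[-1,0,0,0.02,0,0,0],[1,0,0,0.02,0,0,0],[1,0,0,0.02,0,0,0],[1,0,0,0.02,0,0,0],[1,0,0,0.02,0,0,0],[1,0,0,0.02,0,0,0],[1,0,0,0.02,0,0,0],[1,0,0,0.02,0,0,0]]]' 60; python3 -m handwheel '[[[1,0,0,0,0,0,0],[1,0,0,-0.01,0,0,0],[1,0,0,-0.03,0,0,0],[1,0,0,-0.06,0,0,0],[1,0,0,-0.09,0,0,0],[1,0,0,-0.12,0,0,0],[1,0,0,-0.15,0,0,0],[1,0,0,-0.17,0,0,0],[1,0,0,-0.17,0,0,0]]]'
```

```text
time_s: 22.75
tool_pos: [0.6176, -0.0461, 0.0159]
ee_rot: [[-1.0, 0.0, 0.001], [0.0, 1.0, -0.0], [-0.001, -0.0, -1.0]]
ft_force: [-2.6, -0.5, 5.7]
grip_width: 0.037
finger_force: 59.5
time_s: 23.65
tool_pos: [0.6184, -0.046, 0.1884]
ee_rot: [[-1.0, 0.0, 0.004], [0.0, 1.0, 0.0], [-0.004, 0.0, -1.0]]
ft_force: [0.5, 0.7, -4.6]
grip_width: 0.0367
finger_force: 61.0
```

```bash
python3 -m handwheel '[[[1,0.01,-0.02,0,0,0,0],[1,0.02,-0.05,0,0,0,0],[1,0.035,-0.09,0,0,0,0],[1,0.05,-0.13,0,0,0,0],[1,0.065,-0.17,0,0,0,0],[1,0.08,-0.21,0,0,0,0],[1,0.095,-0.25,0,0,0,0],[1,0.11,-0.28,0,0,0,0],[1,0.118,-0.3,0,0,0,0],[1,0.118,-0.31,0,0,0,0],[1,0.118,-0.31,0,0,0,0]]]'; python3 -m handwheel '[[[1,0,0,0.01,0,0,0],[1,0,0,0.03,0,0,0],[1,0,0,0.05,0,0,0],[1,0,0,0.065,0,0,0],[1,0,0,0.075,0,0,0],[1,0,0,0.08,0,0,0],[1,0,0,0.08,0,0,0],[1,0,0,0.08,0,0,0]]]'; python3 - <<'E'
from h import *
st()
a=cam("top")[0][180:340,330:500];b=cam("scene")[0][100:260,10:180]
cv2.imwrite("pics/g5.png",cv2.resize(np.hstack([a,b]),None,fx=2.3,fy=2.3))
E
```

```text
time_s: 24.75
tool_pos: [0.4988, -0.3567, 0.1845]
ee_rot: [[-1.0, 0.002, -0.001], [0.002, 1.0, 0.0], [0.001, 0.0, -1.0]]
ft_force: [0.1, 1.3, -5.5]
grip_width: 0.0365
finger_force: 61.1
time_s: 25.55
tool_pos: [0.4997, -0.3561, 0.1059]
ee_rot: [[-1.0, -0.0, 0.001], [-0.0, 1.0, -0.0], [-0.001, -0.0, -1.0]]
ft_force: [0.2, -0.5, -4.6]
grip_width: 0.0369
finger_force: 61.0
25.55 [ 0.4997 -0.3561  0.1059] [[-1.0, -0.0, 0.001], [-0.0, 1.0, -0.0], [-0.001, -0.0, -1.0]] 0.0369 [ 0.2 -0.5 -4.6] 61.0
```

View pics/g5.png

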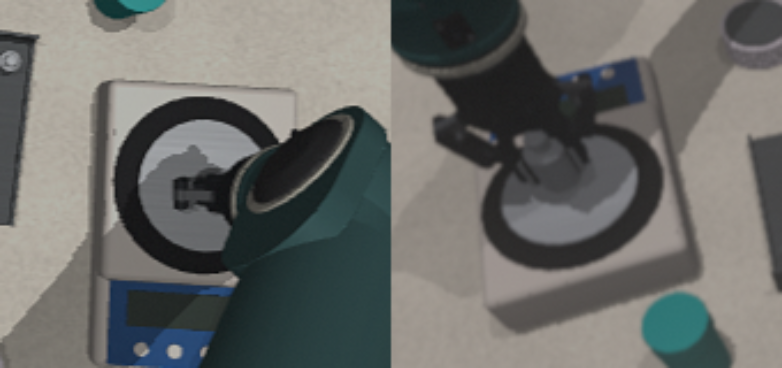

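The weight hangs about 16 mm over the pan's middle, at (545,165) in the right half. I'll lower it gently.

```bash
python3 -m handwheel '[[[1,0,0,0.004,0,0,0],[1,0,0,0.008,0,0,0],[1,0,0,0.011,0,0,0],[1,0,0,0.013,0,0,0],[1,0,0,0.0145,0,0,0],[1,0,0,0.0155,0,0,0],[1,0,0,0.016,0,0,0],[1,0,0,0.016,0,0,0]]]'
```

```text
time_s: 26.45
tool_pos: [0.4993, -0.3559, 0.0899]
ee_rot: [[-1.0, 0.0, 0.0], [0.0, 1.0, 0.0], [-0.0, 0.0, -1.0]]
ft_force: [-3.7, 2.9, 6.8]
grip_width: 0.0366
finger_force: 62.1
```

```bash
python3 -m handwheel '[[[-1,0,0,0,0,0,0],[-1,0,0,0,0,0,0],[-1,0,0,0,0,0,0],[-1,0,0,0,0,0,0],[-1,0,0,0,0,0,0],[-1,0,0,-0.02,0,0,0],[-1,0,0,-0.06,0,0,0],[-1,0,0,-0.1,0,0,0],[-1,0,0,-0.14,0,0,0],[-1,0,0,-0.15,0,0,0]]]' 40; python3 -m handwheel '[[[-1,0,0.03,0,0,0,0],[-1,0,0.07,0,0,0,0],[-1,0,0.11,0,0,0,0],[-1,0,0.15,0,0,0,0],[-1,0,0.19,0,0,0,0],[-1,0,0.23,0,0,0,0],[-1,0,0.27,0,0,0,0],[-1,0,0.31,0,0,0,0],[-1,0,0.35,0,0,0,0],[-1,0,0.39,0,0,0,0],[-1,0,0.42,0,0,0,0],[-1,0,0.44,0,0,0,0]]]'; python3 - <<'E'
from h import *
st()
ct,cs=cam("top"),cam("scene")
for n,p in(("jar",0),):pass
a=ct[0][180:340,330:500];b=cs[0][100:260,10:180]
cv2.imwrite("pics/g6.png",cv2.resize(np.hstack([a,b]),None,fx=2.3,fy=2.3))
E
```

```text
time_s: 27.45
tool_pos: [0.5005, -0.357, 0.2439]
ee_rot: [[-1.0, 0.0, 0.005], [0.0, 1.0, -0.003], [-0.005, -0.003, -1.0]]
ft_force: [0.0, 0.2, -1.0]
grip_width: 0.0857
finger_force: 0.0
time_s: 28.65
tool_pos: [0.499, 0.0866, 0.239]
ee_rot: [[-1.0, -0.002, -0.0], [-0.002, 1.0, 0.0], [0.0, 0.0, -1.0]]
ft_force: [0.2, 0.5, 0.4]
grip_width: 0.085
finger_force: 0.0
28.65 [0.499  0.0866 0.239 ] [[-1.0, -0.002, -0.0], [-0.002, 1.0, 0.0], [0.0, 0.0, -1.0]] 0.085 [0.2 0.5 0.4] 0.0
```

View pics/g6.png

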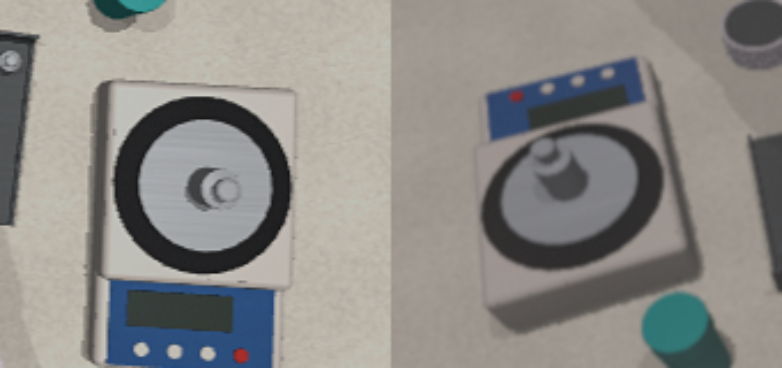

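The weight stands upright in the pan's middle, at (213,187) in the left half. Next I'll return the containers, jar first.

```bash
python3 -c "
from h import *
ct=cam('top');print(onz(ct,(330+226/2.3,180+190/2.3),.148),onz(ct,(418.8,260.2),.082))"
python3 -m handwheel '[[[-1,-0.01,0.04,0,0,0,0],[-1,-0.01,0.08,0,0,0,0],[-1,-0.01,0.12,0,0,0,0],[-1,-0.01,0.16,0,0,0,0],[-1,-0.01,0.2,0,0,0,0],[-1,-0.01,0.235,0,0,0,0],[-1,-0.01,0.265,0,0,0,0],[-1,-0.01,0.28,0,0,0,0],[-1,-0.01,0.28,0,0,0,0],[-1,-0.01,0.28,0,0,0,0]]]'; python3 -m handwheel '[[[-1,0,0,0.03,0,0,0],[-1,0,0,0.07,0,0,0],[-1,0,0,0.11,0,0,0],[-1,0,0,0.14,0,0,0],[-1,0,0,0.14,0,0,0],[-1,0,0,0.14,0,0,0]]]'
```

```text
[ 0.4995 -0.3531  0.148 ] [ 0.5004 -0.3536  0.082 ]
time_s: 29.8
tool_pos: [0.51, 0.3625, 0.239]
ee_rot: [[-1.0, 0.001, -0.0], [0.001, 1.0, -0.001], [0.0, -0.001, -1.0]]
ft_force: [-0.0, 0.2, -0.4]
grip_width: 0.0858
finger_force: 0.0
time_s: 30.4
tool_pos: [0.5101, 0.363, 0.1003]
ee_rot: [[-1.0, 0.001, 0.0], [0.001, 1.0, -0.0], [-0.0, -0.0, -1.0]]
ft_force: [-0.6, -0.6, 0.5]
grip_width: 0.0854
finger_force: 0.0
```

```bash
python3 -m handwheel '[[[-1,0,0,0.015,0,0,0],[-1,0,0,0.024,0,0,0],[-1,0,0,0.024,0,0,0],[1,0,0,0.024,0,0,0],[1,0,0,0.024,0,0,0],[1,0,0,0.024,0,0,0],[1,0,0,0.024,0,0,0],[1,0,0,0.024,0,0,0],[1,0,0,0.024,0,0,0]]]' 40; python3 -m handwheel '[[[1,0,0,0,0,0,0],[1,0,0,-0.01,0,0,0],[1,0,0,-0.03,0,0,0],[1,0,0,-0.06,0,0,0],[1,0,0,-0.09,0,0,0],[1,0,0,-0.12,0,0,0],[1,0,0,-0.145,0,0,0],[1,0,0,-0.16,0,0,0],[1,0,0,-0.16,0,0,0]]]';  python3 -m handwheel '[[[1,0,-0.02,0,0,0,0],[1,-0.01,-0.06,0,0,0,0],[1,-0.02,-0.105,0,0,0,0],[1,-0.02,-0.15,0,0,0,0],[1,-0.03,-0.195,0,0,0,0],[1,-0.04,-0.24,0,0,0,0],[1,-0.05,-0.285,0,0,0,0],[1,-0.06,-0.33,0,0,0,0],[1,-0.064,-0.375,0,0,0,0],[1,-0.064,-0.415,0,0,0,0],[1,-0.064,-0.45,0,0,0,0],[1,-0.064,-0.469,0,0,0,0]]]' ; python3 -m handwheel '[[[1,0,0,0,0,0,0],[1,0,0,0.02,0,0,0],[1,0,0,0.05,0,0,0],[1,0,0,0.08,0,0,0],[1,0,0,0.11,0,0,0],[1,0,0,0.14,0,0,0],[1,0,0,0.15,0,0,0],[1,0,0,0.15,0,0,0],[1,0,0,0.15,0,0,0]]]'
```

```text
time_s: 31.3
tool_pos: [0.5098, 0.3642, 0.0761]
ee_rot: [[-1.0, 0.0, 0.001], [0.0, 1.0, 0.0], [-0.001, 0.0, -1.0]]
ft_force: [-0.2, -2.5, 5.7]
grip_width: 0.0571
finger_force: 42.1
time_s: 32.2
tool_pos: [0.5099, 0.3646, 0.2374]
ee_rot: [[-1.0, -0.0, 0.002], [-0.0, 1.0, 0.002], [-0.002, 0.002, -1.0]]
ft_force: [0.0, 0.5, -2.9]
grip_width: 0.0568
finger_force: 43.8
time_s: 33.4
tool_pos: [0.5722, -0.1084, 0.2339]
ee_rot: [[-1.0, 0.003, -0.002], [0.003, 1.0, -0.001], [0.002, -0.001, -1.0]]
ft_force: [0.8, 0.7, -2.9]
grip_width: 0.0565
finger_force: 43.8
time_s: 34.3
tool_pos: [0.5738, -0.1047, 0.0862]
ee_rot: [[-1.0, -0.0, 0.001], [-0.0, 1.0, -0.0], [-0.001, -0.0, -1.0]]
ft_force: [0.0, 0.4, -2.6]
grip_width: 0.0571
finger_force: 44.0
```

```bash
python3 -m handwheel '[[[1,0,0,0.003,0,0,0],[1,0,0,0.005,0,0,0],[1,0,0,0.007,0,0,0],[1,0,0,0.007,0,0,0],[-1,0,0,0.007,0,0,0],[-1,0,0,0.007,0,0,0],[-1,0,0,0.007,0,0,0],[-1,0,0,0.007,0,0,0],[-1,0,0,-0.02,0,0,0],[-1,0,0,-0.06,0,0,0],[-1,0,0,-0.1,0,0,0],[-1,0,0,-0.15,0,0,0]]]'; python3 -m handwheel '[[[-1,0,0.03,0,0,0,0],[-1,0,0.075,0,0,0,0],[-1,0,0.12,0,0,0,0],[-1,0,0.165,0,0,0,0],[-1,0,0.21,0,0,0,0],[-1,0,0.255,0,0,0,0],[-1,0,0.3,0,0,0,0],[-1,-0.01,0.345,0,0,0,0],[-1,-0.01,0.39,0,0,0,0],[-1,-0.01,0.43,0,0,0,0],[-1,-0.01,0.46,0,0,0,0],[-1,-0.01,0.4755,0,0,0,0]]]'; python3 -m handwheel '[[[-1,0,0,0,0,0,0],[-1,0,0,0.04,0,0,0],[-1,0,0,0.08,0,0,0],[-1,0,0,0.115,0,0,0],[-1,0,0,0.115,0,0,0],[-1,0,0,0.115,0,0,0]]]'
```

```text
time_s: 35.5
tool_pos: [0.5725, -0.1048, 0.236]
ee_rot: [[-1.0, 0.0, -0.002], [0.0, 1.0, 0.0], [0.002, 0.0, -1.0]]
ft_force: [1.1, 0.7, 0.1]
grip_width: 0.0854
finger_force: 0.0
time_s: 36.7
tool_pos: [0.5823, 0.3737, 0.2348]
ee_rot: [[-1.0, -0.003, -0.001], [-0.003, 1.0, 0.0], [0.001, 0.0, -1.0]]
ft_force: [-0.2, -0.3, 0.3]
grip_width: 0.0852
finger_force: 0.0
time_s: 37.3
tool_pos: [0.5841, 0.3695, 0.1213]
ee_rot: [[-1.0, 0.001, 0.0], [0.001, 1.0, -0.001], [-0.0, -0.001, -1.0]]
ft_force: [0.4, 0.3, 2.0]
grip_width: 0.0857
finger_force: 0.0
```

```bash
python3 -m handwheel '[[[-1,0,0,0.015,0,0,0],[-1,0,0,0.0295,0,0,0],[-1,0,0,0.0295,0,0,0],[1,0,0,0.0295,0,0,0],[1,0,0,0.0295,0,0,0],[1,0,0,0.0295,0,0,0],[1,0,0,0.0295,0,0,0],[1,0,0,0.0295,0,0,0],[1,0,0,0.0295,0,0,0]]]' 40; python3 -m handwheel '[[[1,0,0,0,0,0,0],[1,0,0,-0.01,0,0,0],[1,0,0,-0.03,0,0,0],[1,0,0,-0.06,0,0,0],[1,0,0,-0.09,0,0,0],[1,0,0,-0.12,0,0,0],[1,0,0,-0.145,0,0,0],[1,0,0,-0.15,0,0,0],[1,0,0,-0.15,0,0,0]]]';  python3 -m handwheel '[[[1,0,-0.02,0,0,0,0],[1,0,-0.05,0,0,0,0],[1,-0.007,-0.09,0,0,0,0],[1,-0.007,-0.13,0,0,0,0],[1,-0.007,-0.17,0,0,0,0],[1,-0.007,-0.21,0,0,0,0],[1,-0.007,-0.25,0,0,0,0],[1,-0.007,-0.29,0,0,0,0],[1,-0.007,-0.32,0,0,0,0],[1,-0.007,-0.34,0,0,0,0],[1,-0.007,-0.346,0,0,0,0],[1,-0.007,-0.346,0,0,0,0]]]' ; python3 -m handwheel '[[[1,0,0,0,0,0,0],[1,0,0,0.02,0,0,0],[1,0,0,0.05,0,0,0],[1,0,0,0.08,0,0,0],[1,0,0,0.11,0,0,0],[1,0,0,0.135,0,0,0],[1,0,0,0.14,0,0,0],[1,0,0,0.14,0,0,0],[1,0,0,0.14,0,0,0]]]'
```

```text
time_s: 38.2
tool_pos: [0.5837, 0.3707, 0.0914]
ee_rot: [[-1.0, 0.0, 0.001], [0.0, 1.0, 0.0], [-0.001, 0.0, -1.0]]
ft_force: [-0.6, -0.2, 5.7]
grip_width: 0.0327
finger_force: 39.8
time_s: 39.1
tool_pos: [0.5833, 0.3707, 0.2412]
ee_rot: [[-1.0, -0.0, 0.001], [-0.0, 1.0, 0.0], [-0.001, 0.0, -1.0]]
ft_force: [0.5, 0.3, -3.9]
grip_width: 0.0331
finger_force: 40.3
time_s: 40.3
tool_pos: [0.5898, 0.0241, 0.2397]
ee_rot: [[-1.0, 0.001, -0.002], [0.001, 1.0, -0.0], [0.002, -0.0, -1.0]]
ft_force: [0.3, 0.4, -1.9]
grip_width: 0.033
finger_force: 40.5
time_s: 41.2
tool_pos: [0.591, 0.0251, 0.102]
ee_rot: [[-1.0, -0.001, 0.002], [-0.001, 1.0, 0.0], [-0.002, 0.0, -1.0]]
ft_force: [0.4, -0.0, -3.2]
grip_width: 0.0327
finger_force: 40.6
```

```bash
python3 -m handwheel '[[[1,0,0,0.003,0,0,0],[1,0,0,0.005,0,0,0],[1,0,0,0.0073,0,0,0],[1,0,0,0.0073,0,0,0],[-1,0,0,0.0073,0,0,0],[-1,0,0,0.0073,0,0,0],[-1,0,0,0.0073,0,0,0],[-1,0,0,0.0073,0,0,0],[-1,0,0,-0.02,0,0,0],[-1,0,0,-0.06,0,0,0],[-1,0,0,-0.1,0,0,0],[-1,0,0,-0.14,0,0,0]]]'; python3 -m handwheel '[[[-1,0.02,0.04,0,0,0,0],[-1,0.04,0.08,0,0,0,0],[-1,0.06,0.12,0,0,0,0],[-1,0.08,0.16,0,0,0,0],[-1,0.1,0.2,0,0,0,0],[-1,0.12,0.24,0,0,0,0],[-1,0.135,0.28,0,0,0,0],[-1,0.15,0.31,0,0,0,0],[-1,0.155,0.331,0,0,0,0],[-1,0.155,0.331,0,0,0,0]]]'; python3 -m handwheel '[[[-1,0,0,0,0,0,0],[-1,0,0,0.04,0,0,0],[-1,0,0,0.08,0,0,0],[-1,0,0,0.115,0,0,0],[-1,0,0,0.115,0,0,0],[-1,0,0,0.115,0,0,0]]]'
```

```text
time_s: 42.4
tool_pos: [0.5901, 0.0245, 0.2424]
ee_rot: [[-1.0, 0.0, -0.0], [0.0, 1.0, -0.0], [0.0, -0.0, -1.0]]
ft_force: [0.4, 0.1, -0.5]
grip_width: 0.0855
finger_force: 0.0
time_s: 43.4
tool_pos: [0.4337, 0.3586, 0.2406]
ee_rot: [[-1.0, -0.004, -0.001], [-0.004, 1.0, 0.001], [0.001, 0.001, -1.0]]
ft_force: [-0.4, 0.3, -0.1]
grip_width: 0.0854
finger_force: 0.0
time_s: 44.0
tool_pos: [0.436, 0.355, 0.1266]
ee_rot: [[-1.0, 0.001, -0.0], [0.001, 1.0, -0.0], [0.0, -0.0, -1.0]]
ft_force: [-0.1, 1.2, 1.2]
grip_width: 0.0854
finger_force: 0.0
```

```bash
python3 -m handwheel '[[[-1,0,0,0.02,0,0,0],[-1,0,0,0.039,0,0,0],[-1,0,0,0.039,0,0,0],[1,0,0,0.039,0,0,0],[1,0,0,0.039,0,0,0],[1,0,0,0.039,0,0,0],[1,0,0,0.039,0,0,0],[1,0,0,0.039,0,0,0],[1,0,0,0.039,0,0,0]]]' 40; python3 -m handwheel '[[[1,0,0,0,0,0,0],[1,0,0,-0.01,0,0,0],[1,0,0,-0.03,0,0,0],[1,0,0,-0.06,0,0,0],[1,0,0,-0.09,0,0,0],[1,0,0,-0.12,0,0,0],[1,0,0,-0.145,0,0,0],[1,0,0,-0.155,0,0,0],[1,0,0,-0.155,0,0,0]]]';  python3 -m handwheel '[[[1,0,-0.02,0,0,0,0],[1,-0.01,-0.05,0,0,0,0],[1,-0.02,-0.09,0,0,0,0],[1,-0.03,-0.13,0,0,0,0],[1,-0.04,-0.17,0,0,0,0],[1,-0.05,-0.21,0,0,0,0],[1,-0.06,-0.25,0,0,0,0],[1,-0.065,-0.29,0,0,0,0],[1,-0.07,-0.33,0,0,0,0],[1,-0.075,-0.36,0,0,0,0],[1,-0.08,-0.38,0,0,0,0],[1,-0.08,-0.388,0,0,0,0]]]' ; python3 -m handwheel '[[[1,0,0,0,0,0,0],[1,0,0,0.02,0,0,0],[1,0,0,0.05,0,0,0],[1,0,0,0.08,0,0,0],[1,0,0,0.11,0,0,0],[1,0,0,0.135,0,0,0],[1,0,0,0.145,0,0,0],[1,0,0,0.145,0,0,0],[1,0,0,0.145,0,0,0]]]'
```

```text
time_s: 44.9
tool_pos: [0.436, 0.3559, 0.0881]
ee_rot: [[-1.0, 0.0, 0.001], [0.0, 1.0, 0.001], [-0.001, 0.001, -1.0]]
ft_force: [-1.5, -2.6, 11.7]
grip_width: 0.039
finger_force: 39.2
time_s: 45.8
tool_pos: [0.4356, 0.3559, 0.2431]
ee_rot: [[-1.0, -0.0, 0.002], [-0.0, 1.0, 0.001], [-0.002, 0.001, -1.0]]
ft_force: [-0.3, -1.0, -2.2]
grip_width: 0.0388
finger_force: 40.9
time_s: 47.0
tool_pos: [0.5149, -0.0345, 0.2405]
ee_rot: [[-1.0, 0.003, -0.002], [0.003, 1.0, -0.001], [0.002, -0.001, -1.0]]
ft_force: [-0.1, 0.1, -1.9]
grip_width: 0.0386
finger_force: 41.0
time_s: 47.9
tool_pos: [0.5157, -0.0319, 0.0976]
ee_rot: [[-1.0, -0.001, 0.001], [-0.001, 1.0, 0.0], [-0.001, 0.0, -1.0]]
ft_force: [-0.4, 1.2, -2.1]
grip_width: 0.0388
finger_force: 40.9
```

```bash
python3 -m handwheel '[[[1,0,0,0.003,0,0,0],[1,0,0,0.005,0,0,0],[1,0,0,0.007,0,0,0],[1,0,0,0.007,0,0,0],[-1,0,0,0.007,0,0,0],[-1,0,0,0.007,0,0,0],[-1,0,0,0.007,0,0,0],[-1,0,0,0.007,0,0,0],[-1,0,0,-0.02,0,0,0],[-1,0,0,-0.06,0,0,0],[-1,0,0,-0.1,0,0,0],[-1,0,0,-0.14,0,0,0]]]'; python3 -m handwheel '[[[-1,0.01,0.04,0,0,0,0],[-1,0.02,0.08,0,0,0,0],[-1,0.03,0.12,0,0,0,0],[-1,0.04,0.16,0,0,0,0],[-1,0.05,0.2,0,0,0,0],[-1,0.06,0.24,0,0,0,0],[-1,0.06,0.28,0,0,0,0],[-1,0.06,0.32,0,0,0,0],[-1,0.06,0.36,0,0,0,0],[-1,0.06,0.36,0,0,0,0],[-1,0.06,0.36,0,0,0,0]]]'; python3 - <<'E'
from h import *
ct=cam("top")
cv2.imwrite("pics/g7.png",ct[0]);
cv2.imwrite("pics/ct2.png",cv2.resize(ct[0][175:285,205:355],None,fx=5,fy=5,interpolation=cv2.INTER_CUBIC))
a=cv2.imread("pics/top0.png");d=cv2.absdiff(a,ct[0])[175:285,205:355].max(2);print(np.percentile(d,[50,90,98,100]))
# per-object shift by template match
for n,x,y,r in(("bottle",252,220,17),("jar",308,229,19),("can",277,254,17),("small",334,206,8),("beaker",247,139,20)):
    A=np.float32(cv2.cvtColor(a,6)[y-r:y+r,x-r:x+r]);B=np.float32(cv2.cvtColor(ct[0],6)[y-r:y+r,x-r:x+r])
    print(n,cv2.phaseCorrelate(A,B))
E
```

```text
time_s: 49.1
tool_pos: [0.515, -0.0324, 0.2384]
ee_rot: [[-1.0, 0.0, -0.0], [0.0, 1.0, -0.0], [0.0, -0.0, -1.0]]
ft_force: [0.1, -0.1, 1.0]
grip_width: 0.0851
finger_force: 0.0
time_s: 50.2
tool_pos: [0.455, 0.3281, 0.2363]
ee_rot: [[-1.0, -0.001, -0.001], [-0.001, 1.0, -0.001], [0.001, -0.001, -1.0]]
ft_force: [1.5, -1.2, -0.6]
grip_width: 0.0854
finger_force: 0.0
[  3.   5.  24. 119.]
bottle ((-0.03987702828881723, 0.1880905721251871), 0.9820833776468112)
jar ((0.23266173250253175, 0.25497933045625487), 1.0776953744888305)
can ((0.04453229270083625, -0.046706531429759224), 1.087384589660315)
small ((0.0030736956517198877, 0.03978596847338345), 0.9982619825750589)
beaker ((-0.009178594058688816, 0.0050990032171149835), 0.9924503092840314)
```

View pics/g7.png

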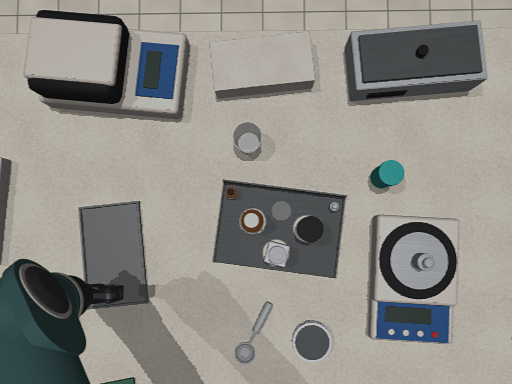

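View pics/ct2.png

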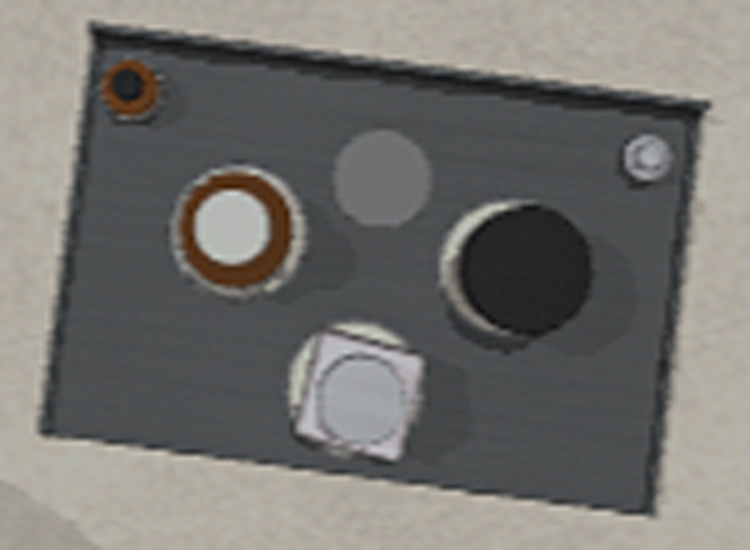

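All three containers are back on their discs, shifted by under 0.4 px (about 1 mm). The weight is centred on the pan at (427,262), and the arm is clear.

```bash
python3 -c "
from workcell import env
print(env.sign_off())"
```

```text
the job is handed in; nothing more can be done
None
```

I handed the job in at about 50 s: the big weight stands upright in the middle of the pan, the jar, bottle and canister are back within about 1 mm of where they began, and the small weight and beaker have not moved. The sign-off gave no verdict, so these are my own camera checks.

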